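# Clear the sloped cradle and lay the seatpost in it

### The arm

A 7-joint arm with a two-finger parallel gripper is mounted at the origin on the work surface. World frame = base frame: x ahead of the robot, y to its left, z up, the work surface at z = 0. Lengths are in m, angles in rad, forces in N, time in s.
With the tool pointing down it reaches from about 0.35 to 0.9 m from the base axis. Payload 8.1 kg.
Tool frame: the origin (TCP) lies at the very end of the fingers, on their centre line; the grasp point (between the pads) lies 19 mm behind it; z points along the fingers, y is the line along which they close (so a half turn about z gives the same grasp; the last joint's range is limited). The gripper opens to 92 mm and grips with 3 to 60 N. Pads are 19 mm wide; open, the fingers measure 130 mm over their backs; the gripper's body (75 mm by 190 mm) begins 47 mm behind the grasp point.
Start: joints at [1.052, 0.434, 0.025, 1.573, -0.012, 1.134, -0.075], TCP at [0.252, -0.572, 0.227] pointing down, gripper open.
Joint ranges: [-2.62, 2.62], [-0.44, 2.09], [-1.27, 1.32], [0.08, 2.57], [-1.32, 4.46], [0.12, 2], [-2.74, 2.74]. Speed limits (rad/s): [2.22, 2.22, 3.01, 3.01, 3.14, 3.14, 3.14].

### API

Orientations are given as a rotation vector (axis times angle).
In Python, from cell import observe, get_image, sign_off, find_in, trace, place_of gives the robot as it stands. The module is installed in compiled form; this text tells all that it offers.
- The arm moves only by the shell command python3 -m handwheel 'ROWS' [OPENING] [FORCE]. ROWS is JSON, a list of rows, each a list of 6 numbers: the shift along the tool's x, y, z each as a share of 0.02 m, from -1 to 1, then the turn, a rotation vector about the tool's x, y, z each as a share of 4 degrees, from -1 to 1. A call has 1 to 8 rows; each row shifts and turns the commanded pose from where the row before left it, along the tool's axes as they then stand; what a row does not reach is not made up. A row lasts 1/12 s, in which the tool goes at most 41.7 mm and 7.16 degrees, less where a joint would pass 70% of its speed; a pose out of reach is approached as far as the arm can. A call with a number of a shift or a turn outside -1 to 1 is refused whole. A call with a gripper value outside its range is refused whole. OPENING is the opening, from 0 (shut) to 1 (fully open), set as the call begins (- or left out, the last holds). The fingers move at their own pace and stop on an object; FORCE is the grip in N (left out, the last holds). Time passes only in rows, so rows that do not move let the fingers close. It gives the time, the measured TCP pose, the force, the opening and the grip force at its end, in the units of the state.
- observe(): the state, without advancing time (a new reading comes with each control period).
- get_image(name): name is "side" or "top"; returns a dict with "image" (384x512x3 uint8, red, green, blue), "fx", "fy", "cx", "cy" (pixels), "position" and "orientation" of the camera in the world. Camera axes: x right, y down, z forward; pixel columns grow to the right and rows downward; lengths in m; the calibration is good to about 2 mm. A picture is of the moment at which its call begins. There is no depth.
- sign_off(): hands the job in; it is judged then, once.
Trained networks look in the newest picture that a camera, given by its name, has taken for a name from the list of things; names that differ only in an ending like _2 or _b are one class to them, and where a whole thing is asked for, a point or a joint stands for the part that bears it (a point fixed in the world has none). Each returns a list of dicts, best first, with "score" (0 to 1); they miss things now and then, are a little off and sometimes report something else, mostly with a low value. They report only what shows in the picture. A call takes as long as a camera call. They do not tell look-alikes from the thing itself.
- find_in(label, camera): "rect" ([centre column, centre row, width, height] as shares, 0 to 1, of the picture: columns of its width, rows of its height, round what is visible of it).
- trace(label, camera): "region" (384x512 bool, what is visible of it) and "rect" ([centre column, centre row, width, height] as shares, 0 to 1, of the picture: columns of its width, rows of its height, round what is visible of it).
- place_of(label, camera): "point" ([column, row] as shares, 0 to 1, of the picture: columns of its width, rows of its height: a listed point, or the origin of a listed thing).
The state is a dict: "clock": time; "joints": joint angles; "dq": joint speeds; "joint_efforts": joint torques, N m; "position": TCP position; "ee_rot": TCP orientation; "force": force on the tool from outside, world axes, zero at the start; "ft_torque": the same for the moment, N m; "width": opening from 0.0 (shut) to 1.0 (fully open); "gripper_force": force on a finger pad.
Only numpy, scipy, OpenCV 4.12 (cv2) and the standard library are available. Lean on these libraries where they do the work, as an engineer would, in place of code of your own. Each camera call takes 0.05 s, during which the arm holds its last target. There are 200 camera calls.

### The job

Take the grease jar that is standing inside the sloped wooden cradle and stand it upright in the empty cell of the crate, keeping it upright on the way and leaving the tin and the bottle in the other cells as they are. Then lay the bicycle seatpost from the bench gently (do not drop it) into both notches of the cradle, with its clamp head at the high end and its plain end down against the steel stop, and let go.

Things in the scene. Friction and masses are not known exactly. Their poses are not given: they have to be found in the camera images.
- cradle: Fixed wooden cradle: base board 240 x 80 x 12 mm with two rests (14 mm thick, 90-degree V notches, 54 mm wide, tips level with the tube's axis) and a steel stop at the low end. Origin: centre of its underside, on the bench; z up, x to the high end. A seated 27 mm tube has its axis in the plane y = 0, rising 30 degrees to +x through (0, 0, 105 mm). It may not slide down by itself.
- cradle_low (a point): Where the centre of the seatpost's plain end belongs: on a seated tube's axis at the face of the stop, (-86.6, 0, 55) mm in the cradle's frame. The face is square to the axis, 50 mm wide and reaches 11 mm above the axis. Up the slope along the axis from here, the rests are centred at 35 and 145 mm; between them nothing stands above the base but the jar.
- cradle_high (a point): Where the centre of the clamp head's end belongs: 200 mm up the slope from cradle_low; (86.6, 0, 155) mm in the cradle's frame. Axes as the cradle's.
- post: Short loose aluminium bicycle seatpost, 0.3 kg, 200 mm long, lying flat on the bench. Origin on the tube's axis (13.6 mm up) at mid-length; x to the clamp head, z up. Tube: 27.2 mm diameter, x = -100 to +60 mm. Clamp head: 40 x 40 x 34 mm, x = 60 to 100 mm, underside level with the tube's, bolt 50 mm long across it. Mass centre near x = 10 mm. Any roll will do in the cradle.
- post_foot (a point): Centre of the seatpost's plain end, on the tube's axis.
- post_head (a point): Centre of the far end of the clamp head, on the tube's axis.
- jar: Plain white cylindrical plastic grease jar with a white lid, 50 mm in diameter over its whole height of 105 mm, about 0.25 kg. Origin: centre of its underside; z up. At the start it stands on the cradle's base board (12 mm high) between the two rests, where it is in the tube's way.
- crate: Fixed wooden crate, 260 x 120 mm, 55 mm high, walls 6 mm, floor 6 mm. Origin: centre of its underside; x along its length. Two partitions make three cells in a row along x, centred at x = -84.7, 0 and +84.7 mm, each about 79 x 108 mm inside. Two cells are taken by the tin and the oil bottle, one is empty.
- coaster: Round flat cork coaster, 60 mm in diameter, 4 mm thick, fixed at the centre of the floor of the crate's empty cell. Origin: centre of its underside, 6 mm above the bench; its top is at 10 mm.
- tin: Steel tin, 58 mm in diameter, 85 mm high, standing in a cell of the crate; stays there. Origin: centre of its underside.
- oil: Amber oil bottle with a black cap, 52 mm in diameter, 100 mm high, standing in a cell of the crate; stays there. Origin: centre of its underside.
Mind the look-alikes: they are no part of the job. Of the things that look like the post, the middle-sized one is meant.

How it is judged:
On the way, in this order (a step that is already met when the one before it is completed fails the run):
1. the jar stands upright in the empty cell of the crate, released (horizontal distance between jar and coaster below 0.033 m and height (world z) of jar between 0.004 and 0.016 m and angle between jar's own z axis and vertical below 0.15 rad and linear speed of jar below 0.03 m/s and contact force between the fingers and jar below 0.1 N), for 0.2 s.
2. the seatpost lies in both notches, head at the high end, plain end at the stop, released (distance between post_foot and cradle_low below 0.009 m and distance between post_head and cradle_high below 0.011 m and linear speed of post below 0.03 m/s and contact force between the fingers and post below 0.1 N), for 0.2 s.
At the end, for the whole second after the job is handed in: The jar stands upright (within 0.15 rad) and at rest in the crate's empty cell, its centre within 33 mm of the coaster's, and the seatpost lies at rest in the cradle with post_foot within 9 mm of cradle_low and post_head within 11 mm of cradle_high; both are let go (all of step 1 and all of step 2); the robot touches nothing.
It fails at once if the tin or the oil bottle in the crate is moved more than 30 mm or tipped (distance of any of tin, oil from where it was at the start of the episode above 0.03 m or angle between any of tin, oil's own z axis and vertical above 0.5 rad).
It fails at once if the jar is tipped more than 0.7 rad (angle between jar's own z axis and vertical above 0.7 rad).
It fails at once if the seatpost is dropped or falls (moves faster than 0.5 m/s while not held) at the cradle (horizontal distance between post and cradle below 0.13 m and contact force between the fingers and post below 0.1 N and linear speed of post above 0.5 m/s).
It also fails if it takes over 56 s, if anything falls off the work surface, if the arm or the gripper's body presses on something with over 40 N, if the wrist force passes 120 N, or if a joint passes its speed limit or range.

## Working session

There is one attempt and no reset: what is moved stays moved. The work goes in short steps, Python scripts to look and compute and a shell command to move; the robot and the scene stay as the last step left them, time stands still between calls to the robot, and variables do not carry over. Pictures are saved under pics/ and viewed, at most 10 in all, crops included, and the job is handed in when it is done.

```bash
mkdir -p pics; cat > h.py <<'E'
import numpy as np, cv2
from scipy.spatial.transform import Rotation as R
from cell import *
def cam(n):
    d=get_image(n); return d
def rot(o):
    o=np.array(o,float)
    if o.shape==(3,3): return o
    return (R.from_rotvec(o) if o.size==3 else R.from_quat(o)).as_matrix()
def ray(d,u,v):
    return np.array(d["position"]),rot(d["orientation"])@np.array([(u-d["cx"])/d["fx"],(v-d["cy"])/d["fy"],1])
def atz(d,u,v,z):
    p,r=ray(d,u,v); return p+r*(z-p[2])/r[2]
def proj(d,X):
    c=rot(d["orientation"]).T@(np.array(X)-d["position"]); return np.array([d["fx"]*c[0]/c[2]+d["cx"],d["fy"]*c[1]/c[2]+d["cy"]])
def tri(d1,p1,d2,p2):
    a,r=ray(d1,*p1); b,s=ray(d2,*p2); t=np.linalg.lstsq(np.c_[r,-s],b-a,rcond=None)[0]
    x,y=a+r*t[0],b+s*t[1]; return (x+y)/2,np.linalg.norm(x-y)
E
python3 - <<'E'
from h import *
im={}
for n in("top","side"):
    d=cam(n); im[n]=d
    cv2.imwrite(f"pics/{n}0.png",d["image"][:,:,::-1])
    print(n,d["position"],d["orientation"],d["fx"],d["cx"],d["cy"])
    for l in("jar","post","post_foot","post_head","cradle","cradle_low","cradle_high","crate","coaster","tin","oil"):
        print(l,[(np.round(np.array(q["point"])*[512,384],1).tolist(),round(q["score"],2)) for q in place_of(l,n)])
print(observe())
E
```

```text
top [ 0.36511222 -0.05526113  1.11049133] [-2.23596456  2.16895517 -0.08288969] 384.4484326114685 252.98004472891907 194.07297736755805
jar [([319.0, 158.0], 0.84)]
post [([342.0, 276.4], 0.97), ([371.9, 121.6], 0.71), ([239.6, 150.2], 0.6)]
post_foot [([349.1, 328.0], 0.85), ([229.4, 183.7], 0.84), ([393.2, 128.5], 0.74), ([239.8, 151.1], 0.37)]
post_head [([338.2, 223.9], 0.98), ([241.1, 117.1], 0.66), ([354.1, 111.4], 0.6)]
cradle [([240.7, 115.8], 0.71), ([318.9, 162.2], 0.67)]
cradle_low [([317.6, 184.1], 0.82), ([148.4, 130.6], 0.69)]
cradle_high [([338.8, 117.2], 0.63)]
crate [([141.0, 158.8], 0.73)]
coaster [([148.9, 132.8], 0.91), ([334.0, 117.6], 0.68)]
tin [([141.6, 158.8], 0.73), ([321.7, 188.8], 0.54)]
oil [([131.1, 185.2], 0.92)]
side [0.34449964 0.86861012 1.02770751] [-0.15054614  2.86672143 -1.21317467] 486.8322478310527 257.0929817951806 191.01843055866587
jar [([228.9, 168.1], 0.98)]
post [([332.6, 156.7], 0.75), ([210.0, 221.9], 0.64), ([198.6, 139.0], 0.64)]
post_foot [([376.0, 156.9], 0.94), ([243.7, 231.0], 0.9), ([214.7, 124.7], 0.71)]
post_head [([172.5, 214.
[... 277 characters left out ...]
6], 0.63)]
{'clock': 1.2, 'joints': array([ 1.05237979,  0.43448567,  0.02501949,  1.57322164, -0.01161824,
        1.13399287, -0.07511632]), 'dq': array([ 0.00078255,  0.00010631, -0.00083348,  0.00101998, -0.00152953,
        0.00085614,  0.00047066]), 'joint_efforts': array([-6.80175754e-05, -6.67671919e+01,  9.84043926e-01, -3.14804649e+01,
       -6.06292393e-02,  3.24226823e-02,  9.65525533e-05]), 'position': array([ 0.25243259, -0.57175941,  0.22674258]), 'ee_rot': array([3.07394249e+00, 6.48265016e-01, 1.15269728e-05]), 'force': array([-0.21454253, -0.25713193,  0.20816236]), 'ft_torque': array([0.00020116, 0.01175242, 0.03595009]), 'gripper_force': 0.0, 'width': 1.0012543434962131}
```

View pics/top0.png

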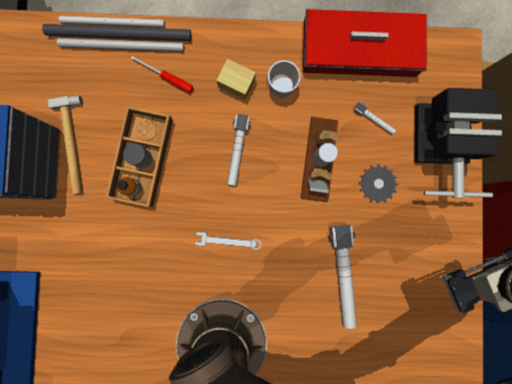

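View pics/side0.png

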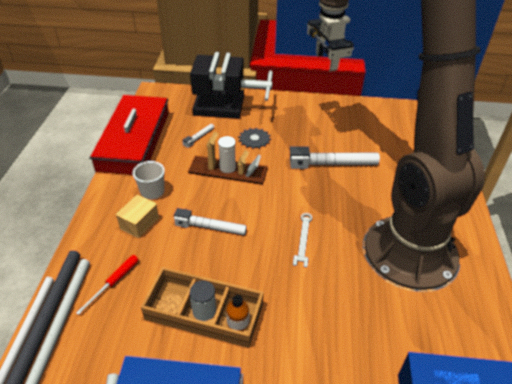

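```bash
cat > fit.py <<'E'
from h import *
from scipy.optimize import minimize
def hullmask(pts,S=4):
    m=np.zeros((384*S,512*S),np.uint8); h=cv2.convexHull(np.round((pts+.5)*S).astype(np.int32)); cv2.fillConvexPoly(m,h,1); return m
def region(label,n,near):
    c=[(q["score"],q["region"]) for q in trace(label,n)]
    best=None
    for s,r in c:
        ys,xs=np.nonzero(r); e=np.hypot(xs.mean()-near[0],ys.mean()-near[1])
        if best is None or e<best[0]: best=(e,s,r)
    print(label,n,len(c),best[:2],best[2].sum()) if best else print(label,n,"none"); return best[2] if best else None
def fitpose(P,views,x0,name):
    P=np.array(P)
    H=[]
    for d,r in views:
        ys,xs=np.nonzero(cv2.morphologyEx(r.astype(np.uint8),cv2.MORPH_OPEN,np.ones((2,2)))); H.append(hullmask(np.c_[xs,ys]+0.0))
    def W(v):
        c,s=np.cos(v[2]),np.sin(v[2]); return np.c_[v[0]+c*P[:,0]-s*P[:,1],v[1]+s*P[:,0]+c*P[:,1],P[:,2]]
    def cost(v):
        t=0
        for (d,r),h in zip(views,H):
            m=hullmask(np.array([proj(d,p) for p in W(v)])); t+=1-(m&h).sum()/(m|h).sum()
        return t/len(views)
    o=minimize(cost,x0,method="Nelder-Mead",options=dict(initial_simplex=np.array([x0]+[np.array(x0)+e for e in np.diag([.015,.015,.12])]),maxiter=80,xatol=3e-4,fatol=1e-4))
    print(name,np.round(o.x[:2],4),"yaw",round(np.degrees(o.x[2]),1),"1-IoU",round(o.fun,3)); return o.x
def box(x0,x1,y0,y1,z0,z1): return [(x,y,z) for x in(x0,x1) for y in(y0,y1) for z in(z0,z1)]
def tube(x0,x1,r,z): return [(x,r*np.cos(a),z+r*np.sin(a)) for x in(x0,x1) for a in np.linspace(0,6.28,17)]
CR=box(-.13,.13,-.06,.06,0,.055)
CD=box(-.12,.12,-.04,.04,0,.012)+[(-.0866+s*.866,y,.055+s*.5) for s in(.035,.145) for y in(-.027,.027)]
PO=tube(-.1,.06,.0136,.0136)+box(.06,.1,-.02,.02,0,.034)+box(.078,.084,-.025,.025,.010,.018)
E
python3 - <<'E'
from fit import *
T,S=cam("top"),cam("side")
cv2.imwrite("pics/t.png",T["image"][:,:,::-1])
g=lambda u,v,z:atz(T,u,v,z)
for u,v in[((338,224),(349,328)),((241,117),(232,184)),((358,106),(393,132))]:
    a,b=g(*u,.0136),g(*v,.0136); print("len",np.linalg.norm(a-b).round(3),a.round(3),b.round(3))
rp=[region("post","top",(238,150)),region("post","side",(210,222))]
rc=[region("crate","top",(141,159)),region("crate","side",(206,312))]
rd=[region("cradle","top",(319,160)),region("cradle","side",(228,165))]
rj=[region("jar","top",(325,153)),region("jar","side",(228,155))]
V=lambda r:[(d,x) for d,x in zip((T,S),r) if x is not None]
a,b=g(241,117,.0136),g(232,184,.0136);y=np.arctan2(*(a-b)[1::-1])
RES={}
RES["post"]=fitpose(PO,V(rp),[*((a+b)/2)[:2],y],"post")
a,b=g(155,113,.05),g(131,205,.05);y=np.arctan2(*(a-b)[1::-1])
RES["crate"]=fitpose(CR,V(rc),[*((a+b)/2)[:2],y],"crate")
a,b=g(325,119,.01),g(315,200,.01);y=np.arctan2(*(a-b)[1::-1])
RES["cradle"]=fitpose(CD,V(rd),[*((a+b)/2)[:2],y],"cradle")
J=[(x,yy,z) for x,yy,_ in tube(0,0,.025,0) for z in(.012,.117)]
J=[(.025*np.cos(t),.025*np.sin(t),z) for t in np.linspace(0,6.2,17) for z in(.012,.117)]
RES["jar"]=fitpose(J,V(rj),[*g(327,153,.117)[:2],0],"jar")
for l,px in(("tin",(140,157)),("oil",(128,186))):pass
print("coaster",g(148.9,132.8,.006))
import pickle
pickle.dump(RES,open("res.pkl","wb"))
# overlay
import itertools
big=cv2.resize(T["image"][:,:,::-1],None,fx=3,fy=3,interpolation=cv2.INTER_CUBIC)
bs=cv2.resize(S["image"][:,:,::-1],None,fx=3,fy=3,interpolation=cv2.INTER_CUBIC)
for im,d in((big,T),(bs,S)):
  for n,P in(("post",PO),("crate",CR),("cradle",CD),("jar",J)):
    v=RES[n];c,s=np.cos(v[2]),np.sin(v[2])
    q=np.array([proj(d,(v[0]+c*x-s*y,v[1]+s*x+c*y,z)) for x,y,z in P])
    for p in q: cv2.circle(im,tuple(np.round((p+.5)*3).astype(int)),2,(0,255,0),-1)
out=np.vstack([np.hstack([big[290:640,300:540],big[290:640,660:780],big[290:640,880:1060]])[:350],bs[380:640,400:940]])
out=out if out.shape[0]<=600 else out[:600]
cv2.imwrite("pics/ov.png",out)
cv2.imwrite("pics/ov2.png",bs[780:1050,380:840])
E
```

```text
len 0.294 [ 0.348 -0.321  0.014] [ 0.057 -0.358  0.014]
len 0.196 [ 0.648 -0.035  0.014] [ 0.453 -0.015  0.014]
len 0.127 [ 0.693 -0.374  0.014] [ 0.62  -0.477  0.014]
post top 4 (np.float64(4.020760055834327), 0.74) 760
post side 3 (np.float64(3.4878005458131085), 0.67) 794
crate top 1 (np.float64(3.0969190645064195), 0.58) 3514
crate side 1 (np.float64(6.90666057773819), 0.91) 4328
cradle top 1 (np.float64(1.1199266840235573), 0.85) 1883
cradle side 1 (np.float64(2.0074339248598223), 0.9) 1547
jar top 1 (np.float64(2.2892868654550846), 0.92) 428
jar side 1 (np.float64(0.8320699087280563), 0.88) 534
post [ 0.5484 -0.0276] yaw -8.6 1-IoU 0.13
crate [0.5156 0.2457] yaw -9.7 1-IoU 0.031
cradle [ 0.5307 -0.2647] yaw -6.2 1-IoU 0.046
jar [ 0.5321 -0.2676] yaw 6.2 1-IoU 0.082
coaster [0.59467622 0.22964659 0.006     ]
```

View pics/ov.png

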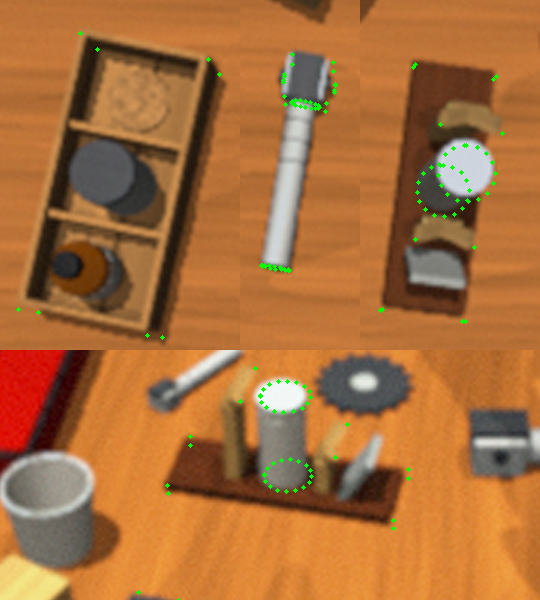

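Three candidates for the post, by top-view pixel: the long one (342,276) is 0.29 m, the middle one (238,150) is 0.196 m, and the small one (375,118) is 0.127 m. I'm taking the middle one; the crop shows its tube and clamp head. The jar is in the cradle at (326,153), and the empty cell is at (148,130). Moving to the jar now.

```bash
cat > plan.py <<'E'
import sys
from h import *
def plan(t,yaw):
    o=observe(); M=R.from_rotvec(o["ee_rot"]); Y=np.radians(yaw)
    G=R.from_euler("z",Y)*R.from_euler("x",np.pi)
    print("turn shares",np.round(np.degrees((M.inv()*G).as_rotvec())/4,2),"shift now-axes",np.round(M.inv().apply(np.array(t)-o["position"])/.02,2),"goal-axes",np.round(G.inv().apply(np.array(t)-o["position"])/.02,2),"pos",o["position"].round(4),"t",round(o["clock"],1),"w",round(o["width"],3),"gf",round(o["gripper_force"],1),"F",o["force"].round(1))
if __name__=="__main__": a=list(map(float,sys.argv[1:])); plan(a[:3],a[3])
E
python3 -m handwheel '[[0,0,0,0,0,1],[0,0,0,0,0,1],[0,0,0,0,0,1],[0,0,0,0,0,1],[0,0,0,0,0,1],[0,0,0,0,0,1],[0,0,0,0,0,1],[0,0,0,0,0,0.5]]' 1 20
python3 -m handwheel '[[0.72,-0.98,0,0,0,0],[0.72,-0.98,0,0,0,0],[0.72,-0.98,0,0,0,0],[0.72,-0.98,0,0,0,0],[0.72,-0.98,0,0,0,0],[0.72,-0.98,0,0,0,0],[0.72,-0.98,0,0,0,0],[0.72,-0.98,0,0,0,0]]'
python3 -m handwheel '[[0.72,-0.98,0,0,0,0],[0.72,-0.98,0,0,0,0],[0.72,-0.98,0,0,0,0],[0.72,-0.98,0,0,0,0],[0.72,-0.98,0,0,0,0],[0.72,-0.98,0,0,0,0],[0.72,-0.98,0,0,0,0],[0.72,-0.98,0,0,0,0]]'
python3 -m handwheel '[[0,0,0,0,0,0],[0,0,0,0,0,0],[0,0,0,0,0,0]]'
python3 plan.py 0.532 -0.2676 0.081 -6.2
```

```text
clock: 2.37
position: [0.2525, -0.5717, 0.2267]
ee_rot: [3.137, -0.175, 0.0]
force: [1.1, -0.4, 0.4]
width: 0.999
gripper_force: 0.0
clock: 3.03
position: [0.3846, -0.4273, 0.2269]
ee_rot: [3.137, -0.169, 0.0]
force: [0.6, 0.4, 0.2]
width: 0.996
gripper_force: 0.0
clock: 3.7
position: [0.516, -0.2838, 0.2268]
ee_rot: [3.137, -0.169, 0.0]
force: [0.7, -0.2, -0.4]
width: 1.002
gripper_force: 0.0
clock: 3.95
position: [0.5148, -0.2854, 0.2267]
ee_rot: [3.136, -0.17, -0.001]
force: [-0.9, -0.7, -0.4]
width: 0.998
gripper_force: 0.0
turn shares [0.01 0.01 0.  ] shift now-axes [ 0.76 -0.98  7.28] goal-axes [ 0.76 -0.98  7.28] pos [ 0.5148 -0.2854  0.2267] t 4.0 w 0.998 gf 0.0 F [-0.9 -0.7 -0.4]
```

```bash
python3 -m handwheel '[[0.76,-0.98,0,0,0,0],[0,0,1,0,0,0],[0,0,1,0,0,0],[0,0,1,0,0,0],[0,0,1,0,0,0],[0,0,1,0,0,0],[0,0,1,0,0,0],[0,0,0.7,0,0,0]]'
python3 -m handwheel '[[0,0,0.6,0,0,0],[0,0,0,0,0,0],[0,0,0,0,0,0]]'
python3 -m handwheel '[[0,0,0,0,0,0],[0,0,0,0,0,0],[0,0,0,0,0,0],[0,0,0,0,0,0],[0,0,0,0,0,0],[0,0,0,0,0,0],[0,0,0,0,0,0],[0,0,0,0,0,0]]' 0 25
python3 plan.py 0.532 -0.2676 0.24 -6.2
```

```text
clock: 4.62
position: [0.5307, -0.2684, 0.0911]
ee_rot: [3.136, -0.173, -0.003]
force: [-0.5, 0.2, 0.6]
width: 1.002
gripper_force: 0.0
clock: 4.87
position: [0.5318, -0.2677, 0.0806]
ee_rot: [3.137, -0.171, -0.002]
force: [-0.0, -0.2, -0.3]
width: 0.997
gripper_force: 0.0
clock: 5.53
position: [0.5326, -0.267, 0.0809]
ee_rot: [3.137, -0.169, 0.0]
force: [0.5, 0.4, 1.4]
width: 0.54
gripper_force: 25.0
turn shares [ 0. -0.  0.] shift now-axes [-0.02  0.03 -7.96] goal-axes [-0.02  0.03 -7.96] pos [ 0.5326 -0.267   0.0809] t 5.5 w 0.54 gf 25.0 F [0.5 0.4 1.4]
```

```bash
python3 -m handwheel '[[0,0,-0.5,0,0,0],[0,0,-1,0,0,0],[0,0,-1,0,0,0],[0,0,-1,0,0,0],[0,0,-1,0,0,0],[0,0,-1,0,0,0],[0,0,-1,0,0,0],[0,0,-1,0,0,0]]'
python3 -m handwheel '[[0,-0.5,-0.5,0,0,0],[0,-0.9,0,0,0,0],[0,-0.9,0,0,0,0],[0,-0.9,0,0,0,0],[0,-0.9,0,0,0,0],[0,-0.9,0,0,0,0],[0,-0.9,0,0,0,0],[0,-0.9,0,0,0,0]]'
python3 -m handwheel '[[0,-0.9,0,0,0,0],[0,-0.9,0,0,0,0],[0,-0.9,0,0,0,0],[0,-0.9,0,0,0,0],[0,-0.9,0,0,0,0],[0,-0.9,0,0,0,0],[0,-0.9,0,0,0,0],[0,-0.9,0,0,0,0]]'
python3 -m handwheel '[[0,-0.9,0,0,0,0],[0,-0.9,0,0,0,0],[0,-0.9,0,0,0,0],[0,-0.9,0,0,0,0],[0,-0.9,0,0,0,0],[0,-0.9,0,0,0,0],[0,-0.9,0,0,0,0],[0,-0.9,0,0,0,0]]'
python3 -m handwheel '[[0.3,-0.9,0,0,0,0],[0.3,-0.9,0,0,0,0],[0,-0.9,0,0,0,0],[0,-0.5,0,0,0,0],[0,0,0,0,0,0.87],[0,0,0,0,0,0],[0,0,0,0,0,0]]'
python3 plan.py 0.597 0.231 0.08 -9.7
```

```text
clock: 6.2
position: [0.5319, -0.2667, 0.232]
ee_rot: [-3.137, 0.169, 0.001]
force: [0.6, -0.4, -4.1]
width: 0.54
gripper_force: 25.0
clock: 6.87
position: [0.5465, -0.1298, 0.2404]
ee_rot: [-3.137, 0.168, 0.002]
force: [0.4, -0.4, -3.5]
width: 0.539
gripper_force: 25.0
clock: 7.53
position: [0.5618, 0.0132, 0.2404]
ee_rot: [-3.137, 0.168, 0.002]
force: [0.6, -0.4, -3.8]
width: 0.541
gripper_force: 25.0
clock: 8.2
position: [0.5771, 0.1561, 0.2403]
ee_rot: [3.137, -0.168, -0.002]
force: [0.4, 0.1, -3.5]
width: 0.542
gripper_force: 25.0
clock: 8.78
position: [0.5964, 0.2166, 0.2404]
ee_rot: [3.13, -0.262, -0.001]
force: [-0.2, 0.2, -3.5]
width: 0.542
gripper_force: 25.0
turn shares [0.01 0.01 0.03] shift now-axes [-0.08 -0.72  8.02] goal-axes [-0.09 -0.71  8.02] pos [0.5964 0.2166 0.2404] t 8.8 w 0.542 gf 25.0 F [-0.2  0.2 -3.5]
```

Down 8 shares less a bit. The jar bottom should reach 10 mm at TCP ≈ 0.079.

```bash
python3 -m handwheel '[[-0.08,-0.71,0,0,0,0],[0,0,1,0,0,0],[0,0,1,0,0,0],[0,0,1,0,0,0],[0,0,1,0,0,0],[0,0,1,0,0,0],[0,0,1,0,0,0],[0,0,0.8,0,0,0]]'
python3 -m handwheel '[[0,0,0.6,0,0,0],[0,0,0.3,0,0,0],[0,0,0.2,0,0,0],[0,0,0,0,0,0],[0,0,0,0,0,0]]'
python3 plan.py 0.597 0.231 0.079 -9.7
```

```text
clock: 9.45
position: [0.5972, 0.2307, 0.1032]
ee_rot: [3.13, -0.263, -0.002]
force: [0.4, 0.1, -3.4]
width: 0.543
gripper_force: 25.0
clock: 9.87
position: [0.5983, 0.2314, 0.0835]
ee_rot: [-3.13, 0.264, -0.002]
force: [-0.5, 0.1, -3.0]
width: 0.539
gripper_force: 25.0
turn shares [-0.01 -0.01  0.01] shift now-axes [-0.06  0.03  0.22] goal-axes [-0.06  0.03  0.22] pos [0.5983 0.2314 0.0835] t 9.9 w 0.539 gf 25.0 F [-0.5  0.1 -3. ]
```

```bash
python3 -m handwheel '[[0,0,0.12,0,0,0],[0,0,0.1,0,0,0],[0,0,0,0,0,0]]'
python3 -m handwheel '[[0,0,0,0,0,0],[0,0,0,0,0,0],[0,0,0,0,0,0],[0,0,0,0,0,0],[0,0,0,0,0,0]]' 1
python3 -m handwheel '[[0,0,-1,0,0,0],[0,0,-1,0,0,0],[0,0,-1,0,0,0],[0,0,-1,0,0,0],[0,0,-1,0,0,0],[0,0,-1,0,0,0],[0,0,-1,0,0,0],[0,0,0,0,0,0]]'
python3 - <<'E'
from h import *
T,S=cam("top"),cam("side")
o=np.vstack([np.hstack([cv2.resize(T["image"][100:220,95:215],(360,360)),cv2.resize(S["image"][250:350,130:280],(430,360))])])
cv2.imwrite("pics/jar1.png",o[:,:,::-1])
E
```

```text
clock: 10.12
position: [0.5983, 0.2314, 0.0789]
ee_rot: [-3.13, 0.265, -0.002]
force: [0.1, 0.3, -1.6]
width: 0.538
gripper_force: 25.0
clock: 10.53
position: [0.5978, 0.2312, 0.0784]
ee_rot: [-3.13, 0.265, -0.0]
force: [0.2, 0.4, -0.4]
width: 0.853
gripper_force: 0.0
clock: 11.2
position: [0.5996, 0.2321, 0.2228]
ee_rot: [-3.127, 0.264, -0.009]
force: [1.0, 0.9, 1.0]
width: 0.999
gripper_force: 0.0
```

View pics/jar1.png

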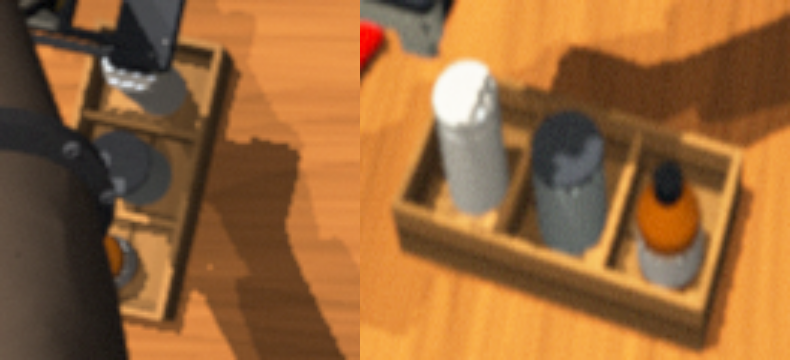

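Side crop: the jar stands upright in its cell at (470,140), and the tin and bottle haven't moved. Next I'll re-measure the post and the now empty cradle.

```bash
python3 - <<'E'
from fit import *
import pickle
T,S=cam("top"),cam("side")
RES=pickle.load(open("res.pkl","rb"))
# post by saturation
def gray(d,c,w,h):
    hsv=cv2.cvtColor(d["image"],cv2.COLOR_RGB2HSV); m=(hsv[...,1]<70)
    k=np.zeros_like(m);k[c[1]-h:c[1]+h,c[0]-w:c[0]+w]=1; m&=k
    n,l,st,_=cv2.connectedComponentsWithStats(m.astype(np.uint8)); i=1+np.argmax(st[1:,4]); return l==i
gp=[gray(T,(238,150),22,45),gray(S,(210,221),48,28)]
print([g.sum() for g in gp])
rp=[region("post","top",(238,150)),region("post","side",(210,222))]
p0=RES["post"]
for nm,v in(("both gray",[(T,gp[0]),(S,gp[1])]),("top gray",[(T,gp[0])]),("side gray",[(S,gp[1])]),("both trace",[(T,rp[0]),(S,rp[1])])): RES["post"]=fitpose(PO,v,[.548,-.026,-.1],nm) if nm=="both gray" else fitpose(PO,v,[.548,-.026,-.1],nm) if 0 else (RES["post"] if fitpose(PO,v,[.548,-.026,-.1],nm) is not None else 0)
m=gp[0]; ys,xs=np.nonzero(m)
c=np.array([[r,xs[ys==r].mean()] for r in range(140,180) if (ys==r).any()])
k=np.polyfit(c[:,0],c[:,1],1); a,b=atz(T,np.polyval(k,135),135,.0136),atz(T,np.polyval(k,180),180,.0136)
print("axis yaw",np.degrees(np.arctan2(*(a-b)[1::-1])),"rows",ys.min(),ys.max(),"foot",atz(T,np.polyval(k,ys.max()+.5),ys.max()+.5,.0136))
rd=[region("cradle","top",(319,160)),region("cradle","side",(228,165))]
CD2=CD+[(-.0866-.011*.5+t*.866*0,y,.055+.011*.866) for t in[0] for y in(-.025,.025)]
x0=RES["cradle"]
fitpose(CD2,[(T,rd[0])],x0,"cradle top");fitpose(CD2,[(S,rd[1])],x0,"cradle side")
RES["cradle"]=fitpose(CD2,[(T,rd[0]),(S,rd[1])],x0,"cradle both")
for l in("cradle_low","cradle_high","cradle","post_foot","post_head"):
    for n,d in(("top",T),("side",S)): print(l,n,[(np.round(np.array(q["point"])*[512,384],1).tolist(),round(q["score"],2)) for q in place_of(l,n)])
pickle.dump(RES,open("res.pkl","wb"))
big=cv2.resize(T["image"][:,:,::-1],None,fx=4,fy=4,interpolation=cv2.INTER_CUBIC)
bs=cv2.resize(S["image"][:,:,::-1],None,fx=4,fy=4,interpolation=cv2.INTER_CUBIC)
for im,d in((big,T),(bs,S)):
  for n,P in(("post",PO),("cradle",CD2)):
    v=RES[n];c,s=np.cos(v[2]),np.sin(v[2])
    for x,y,z in P: cv2.circle(im,tuple(np.round((proj(d,(v[0]+c*x-s*y,v[1]+s*x+c*y,z))+.5)*4).astype(int)),2,(0,255,0),-1)
o=np.hstack([big[440:820,880:1020],big[440:820,1190:1390],np.vstack([bs[560:780,720:1100],bs[820:980,660:1040]])])
print(o.shape);cv2.imwrite("pics/ov3.png",o)
E
```

```text
[np.int64(745), np.int64(1360)]
post top 3 (np.float64(3.8211212119066027), 0.7) 822
post side 3 (np.float64(2.1972937070750276), 0.63) 745
both gray [ 0.5485 -0.0296] yaw -8.0 1-IoU 0.355
top gray [ 0.5483 -0.0275] yaw -6.9 1-IoU 0.093
side gray [ 0.5594 -0.0156] yaw -4.4 1-IoU 0.601
both trace [ 0.5472 -0.0273] yaw -6.7 1-IoU 0.125
axis yaw -7.6789357440261385 rows 114 185 foot [ 0.44904465 -0.01250141  0.0136    ]
cradle top 1 (np.float64(0.943460454721792), 0.72) 2358
cradle side 2 (np.float64(1.9990542697902478), 0.81) 1853
cradle top [ 0.5312 -0.2651] yaw -6.1 1-IoU 0.018
cradle side [ 0.5318 -0.2586] yaw -6.5 1-IoU 0.028
cradle both [ 0.5307 -0.2647] yaw -6.2 1-IoU 0.049
cradle_low top [([318.9, 183.4], 0.64)]
cradle_low side [([256.4, 163.9], 0.94)]
cradle_high top [([339.1, 119.1], 0.64), ([142.2, 158.7], 0.27), ([132.3, 189.5], 0.25)]
cradle_high side []
cradle top [([316.6, 160.6], 0.85)]
cradle side [([225.1, 169.8], 0.77)]
post_foot top [([350.1, 325.8], 0.9), ([394.0, 130.1], 0.76), ([229.6, 184.0], 0.59)]
post_foot side [([241.2, 227.1], 0.82), ([378.9, 155.5], 0.64)]
post_head top [([339.1, 225.8], 0.88), ([355.8, 108.7], 0.76), ([238.8, 117.6], 0.6)]
post_head side [([289.9, 158.2], 0.79), ([173.0, 213.3], 0.74), ([185.6, 142.5], 0.49)]
(380, 720, 3)
```

View pics/ov3.png

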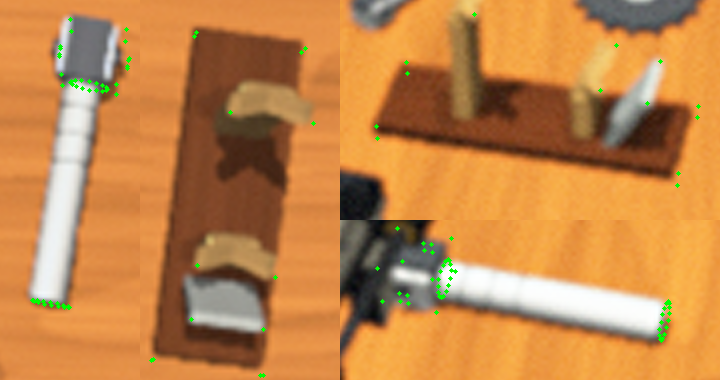

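The middle post's tube runs from (237,115) to (229,186) in the top view. The empty cradle's stop is at its near end (318,186), and the taller rest is at the far end. Going for the post.

```bash
python3 - <<'E'
from h import *
T,S=cam("top"),cam("side")
for n,a,b in(("low",(318.9,183.4),(256.4,163.9)),("foot",(229.6,184),(241.2,227.1)),("head",(238.8,117.6),(173,213.3))):
    p,e=tri(T,a,S,b); print(n,p.round(4),e.round(4))
E
python3 -m handwheel '[[0,0,0,0,0,-0.62],[-0.1,0.95,0,0,0,0],[-0.1,0.95,0,0,0,0],[-0.1,0.95,0,0,0,0],[-0.1,0.95,0,0,0,0],[-0.1,0.95,0,0,0,0],[-0.1,0.95,0,0,0,0],[-0.1,0.95,0,0,0,0]]'
python3 -m handwheel '[[0,0.95,0,0,0,0],[0,0.95,0,0,0,0],[0,0.95,0,0,0,0],[0,0.95,0,0,0,0],[0,0.95,0,0,0,0],[0,0.95,0,0,0,0],[0,0.9,0,0,0,0],[0,0,0,0,0,0]]'
python3 plan.py 0.553 -0.0275 0.003 -7.2
```

```text
low [ 0.452  -0.2581  0.046 ] 0.0161
foot [ 0.4562 -0.0088  0.0305] 0.0086
head [ 0.6463 -0.0286  0.0405] 0.0134
clock: 12.87
position: [0.567, 0.1001, 0.2184]
ee_rot: [-3.135, 0.197, -0.0]
force: [-0.2, -1.1, 0.3]
width: 1.003
gripper_force: 0.0
clock: 13.53
position: [0.5503, -0.0346, 0.2185]
ee_rot: [3.133, -0.205, 0.0]
force: [0.2, -0.1, 0.5]
width: 1.0
gripper_force: 0.0
turn shares [ 0.03 -0.   -0.07] shift now-axes [ 0.09 -0.4  10.77] goal-axes [ 0.09 -0.37 10.77] pos [ 0.5503 -0.0346  0.2185] t 13.5 w 1.0 gf 0.0 F [ 0.2 -0.1  0.5]
```

```bash
python3 -m handwheel '[[0.09,-0.38,0,0,0,0],[0,0,1,0,0,0],[0,0,1,0,0,0],[0,0,1,0,0,0],[0,0,1,0,0,0],[0,0,1,0,0,0],[0,0,1,0,0,0],[0,0,1,0,0,0]]'
python3 -m handwheel '[[0,0,1,0,0,0],[0,0,0.9,0,0,0],[0,0,0.6,0,0,0],[0,0,0.2,0,0,0],[0,0,0,0,0,0],[0,0,0,0,0,0]]'
python3 - <<'E'
from h import *
o=observe(); tcp=o["position"]; M=R.from_rotvec(o["ee_rot"])
ims=[]
for n,(x,y) in(("top",(180,90)),("side",(130,160))):
    d=cam(n); im=cv2.resize(d["image"][y:y+120,x:x+130,::-1],None,fx=3,fy=3,interpolation=cv2.INTER_CUBIC)
    for s in(-.046,0,.046):
        p=proj(d,tcp+M.apply([0,s,0])); cv2.circle(im,tuple(np.round((p+.5-[x,y])*3).astype(int)),3,(0,255,0),-1)
    ims.append(im)
print(tcp.round(4)); cv2.imwrite("pics/g.png",np.hstack(ims))
E
```

```text
clock: 14.2
position: [0.554, -0.0202, 0.0775]
ee_rot: [-3.134, 0.193, -0.001]
force: [1.1, 0.5, -0.4]
width: 1.002
gripper_force: 0.0
clock: 14.7
position: [0.554, -0.0215, 0.0247]
ee_rot: [-3.135, 0.195, -0.001]
force: [-0.8, 0.8, 0.4]
width: 1.001
gripper_force: 0.0
[ 0.554  -0.0215  0.0247]
```

View pics/g.png

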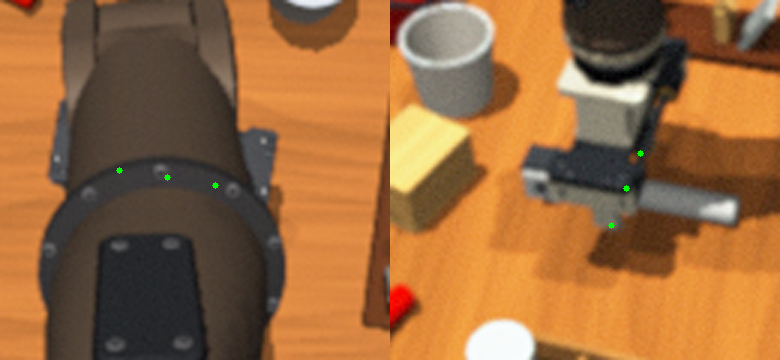

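The side crop shows the fingers straddling the tube at about (615,200), and the projected TCP matches. Lowering and gripping.

```bash
python3 -m handwheel '[[0,0.15,0.5,0,0,0],[0,0,0.4,0,0,0],[0,0,0.13,0,0,0],[0,0,0,0,0,0],[0,0,0,0,0,0]]'
python3 -m handwheel '[[0,0,0,0,0,0],[0,0,0,0,0,0],[0,0,0,0,0,0],[0,0,0,0,0,0],[0,0,0,0,0,0],[0,0,0,0,0,0],[0,0,0,0,0,0],[0,0,0,0,0,0]]' 0 15
python3 -m handwheel '[[0,0,0,0,0,0],[0,0,0,0,0,0],[0,0,0,0,0,0],[0,0,0,0,0,0]]' 0 45
python3 plan.py 0.553 -0.0275 0.003 -7.2
```

```text
clock: 15.22
position: [0.5528, -0.0257, 0.0034]
ee_rot: [3.135, -0.197, -0.001]
force: [0.5, -0.3, -0.1]
width: 1.003
gripper_force: 0.0
clock: 15.88
position: [0.5531, -0.0256, 0.0037]
ee_rot: [3.135, -0.197, 0.0]
force: [-0.5, -0.3, 0.1]
width: 0.466
gripper_force: 0.0
clock: 16.22
position: [0.553, -0.0259, 0.0037]
ee_rot: [3.135, -0.197, -0.0]
force: [-0.3, -0.8, 0.9]
width: 0.284
gripper_force: 45.0
turn shares [0. 0. 0.] shift now-axes [0.01 0.08 0.03] goal-axes [0.01 0.08 0.03] pos [ 0.553  -0.0259  0.0037] t 16.2 w 0.284 gf 45.0 F [-0.3 -0.8  0.9]
```

```bash
python3 -m handwheel '[[0,0,-0.5,0,0,0],[0,0,-1,0,0,0],[0,0,-1,0,0,0],[0,0,-1,0,0,0],[0,0,-1,0,0,0],[0,0,-1,0,0,0],[0,0,-1,0,0,0],[0,0,-1,0,0,0]]'
python3 -m handwheel '[[0,0,-1,0,0,0],[0,0,-1,0,0,0],[0,0,-1,0,0,0],[0,0,-1,0,0,0],[0,0,-0.5,0,0,0],[0,0,0,0,0,0]]'
python3 -m handwheel '[[0,0,0,0,1,0],[0,0,0,0,1,0],[0,0,0,0,1,0],[0,0,0,0,1,0],[0,0,0,0,1,0],[0,0,0,0,1,0],[0,0,0,0,1,0],[0,0,0,0,0.5,0]]'
python3 -m handwheel '[[0,0,0,0,0,0],[0,0,0,0,0,0],[0,0,0,0,0,0]]'
python3 - <<'E'
from h import *
o=observe();M=R.from_rotvec(o["ee_rot"]).as_matrix();print(o["position"],M.round(3).tolist(),o["joints"].round(2),o["force"],o["width"])
E
```

```text
clock: 16.88
position: [0.5525, -0.0255, 0.1552]
ee_rot: [-3.135, 0.196, 0.001]
force: [-0.5, 0.2, -2.6]
width: 0.287
gripper_force: 45.0
clock: 17.38
position: [0.5541, -0.0255, 0.2462]
ee_rot: [-3.135, 0.197, -0.006]
force: [0.4, -0.9, -2.7]
width: 0.286
gripper_force: 45.0
clock: 18.05
position: [0.5504, -0.0253, 0.2416]
ee_rot: [2.998, -0.187, 0.803]
force: [-0.7, -0.4, -4.7]
width: 0.283
gripper_force: 45.0
clock: 18.3
position: [0.5532, -0.0256, 0.2434]
ee_rot: [2.998, -0.188, 0.801]
force: [1.6, 0.9, -2.8]
width: 0.282
gripper_force: 45.0
[ 0.5532033  -0.02562988  0.24341451] [[0.86, -0.125, 0.495], [-0.108, -0.992, -0.062], [0.499, 0.0, -0.867]] [-0.06  0.06 -0.08  2.18  0.34  0.42 -2.11] [ 1.55855451  0.94394377 -2.79072029] 0.28220865281119895
```

```bash
python3 - <<'E'
from fit import *
T,S=cam("top"),cam("side")
B=box(-.12,.12,-.04,.04,0,.012)
ms=[]
for d,(u0,u1,v0,v1) in((T,(295,345,105,212)),(S,(180,275,140,195))):
    r=d["image"].astype(int)
    m=np.zeros((384,512),np.uint8); sub=r[v0:v1,u0:u1]; m[v0:v1,u0:u1]=(sub[...,0]<150)&(sub[...,0]>sub[...,2]*1.6)
    m=cv2.morphologyEx(m,cv2.MORPH_OPEN,np.ones((3,3)))
    n,l,st,_=cv2.connectedComponentsWithStats(m); ms.append(l==1+np.argmax(st[1:,4])); print(ms[-1].sum(), cv2.minAreaRect(np.argwhere(ms[-1])[:,::-1].astype(np.float32)))
v=[fitpose(B,[(T,ms[0])],[.531,-.265,-.108],"top"),fitpose(B,[(S,ms[1])],[.531,-.265,-.108],"side"),fitpose(B,[(T,ms[0]),(S,ms[1])],[.531,-.265,-.108],"both")]
o=observe();tcp=o["position"];M=R.from_rotvec(o["ee_rot"])
ims=[]
for d,mm,vv,(x,y,w,h) in((T,ms[0],v[0],(200,95,150,120)),(S,ms[1],v[1],(150,120,150,120))):
    im=cv2.resize(d["image"][y:y+h,x:x+w,::-1],None,fx=2.66,fy=2.66,interpolation=cv2.INTER_CUBIC); q=lambda p:tuple(np.round((p+.5-[x,y])*2.66).astype(int))
    c,s=np.cos(vv[2]),np.sin(vv[2])
    for a,b,z in B: cv2.circle(im,q(proj(d,(vv[0]+c*a-s*b,vv[1]+s*a+c*b,z))),2,(0,255,0),-1)
    for a in(-.105,-.05,0,.05,.095): cv2.circle(im,q(proj(d,tcp+M.apply([a,0,-.0099]))),2,(255,0,255),-1)
    ims.append(im)
cv2.imwrite("pics/c.png",np.hstack(ims))
E
```

```text
1702 ((318.89642333984375, 159.06124877929688), (27.711275100708008, 82.45845794677734), 7.275004863739014)
272 ((255.02703857421875, 173.8378448486328), (21.04306983947754, 18.741485595703125), 9.462322235107422)
top [ 0.5324 -0.2677] yaw -6.3 1-IoU 0.029
side [ 0.5273 -0.2628] yaw -5.6 1-IoU 0.809
both [ 0.5315 -0.2669] yaw -6.6 1-IoU 0.42
```

View pics/c.png

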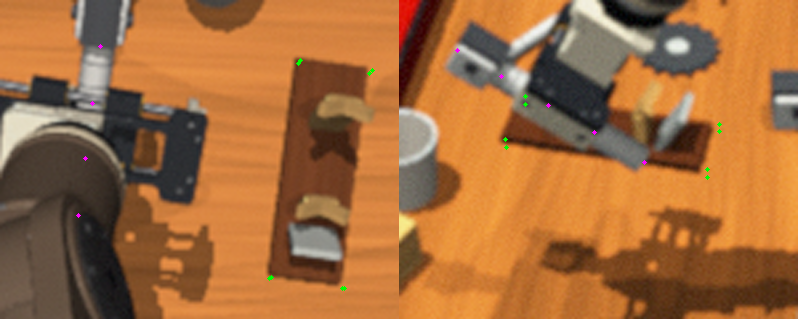

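```bash
cat > p2.py <<'E'
import sys
from h import *
cx,cy,yaw=0.532,-0.2665,np.radians(-6.3)
def go(ds,dn,dl=0):
    o=observe(); M=R.from_rotvec(o["ee_rot"])
    G=R.from_euler("z",yaw)*R.from_euler("x",np.pi)*R.from_euler("y",np.radians(30))
    t=np.array([cx,cy,0])+R.from_euler("z",yaw).apply([.0043,0,.1075])+G.apply([ds,dl,.0099-dn])
    print("goal",t.round(4),"turn",np.round(np.degrees((M.inv()*G).as_rotvec())/4,2),"shift(goal axes)",np.round(G.inv().apply(t-o["position"])/.02,2),"F tool",G.inv().apply(o["force"]).round(1),"tq",o["ft_torque"].round(2),"pos",o["position"].round(4),"t",round(o["clock"],1),"w",o["width"].round(3),"gf",o["gripper_force"])
go(*map(float,sys.argv[1:]))
E
python3 p2.py 0.012 0.08
```

```text
Traceback (most recent call last):
  File "p2.py", line 9, in <module>
    go(*map(float,sys.argv[1:]))
    ~~^^^^^^^^^^^^^^^^^^^^^^^^^^
  File "p2.py", line 8, in go
    print("goal",t.round(4),"turn",np.round(np.degrees((M.inv()*G).as_rotvec())/4,2),"shift(goal axes)",np.round(G.inv().apply(t-o["position"])/.02,2),"F tool",G.inv().apply(o["force"]).round(1),"tq",o["ft_torque"].round(2),"pos",o["position"].round(4),"t",round(o["clock"],1),"w",o["width"].round(3),"gf",o["gripper_force"])
                                                                                                                                                                                                                                                                                         ^^^^^^^^^^^^^^^^
AttributeError: 'float' object has no attribute 'round'
```

```bash
sed -i 's/o\["width"\].round(3)/round(o["width"],3)/' p2.py
python3 p2.py 0.012 0.08
```

```text
goal [ 0.5118 -0.2643  0.1742] turn [ 0.11  0.01 -0.19] shift(goal axes) [-2.41 12.09  2.62] F tool [-1.4 -0.7  2.8] tq [0.14 0.94 0.01] pos [ 0.5537 -0.0257  0.2437] t 18.4 w 0.283 gf 44.982848167419434
```

```bash
python3 -m handwheel '[[0,0,0,0.11,0,-0.19],[0,0.8,0,0,0,0],[0,0.9,0,0,0,0],[0,0.9,0,0,0,0],[0,0.9,0,0,0,0],[0,0.9,0,0,0,0],[0,0.9,0,0,0,0],[0,0.9,0,0,0,0]]'
python3 -m handwheel '[[0,0.9,0,0,0,0],[0,0.9,0,0,0,0],[0,0.9,0,0,0,0],[0,0.9,0,0,0,0],[0,0.9,0,0,0,0],[0,0.9,0,0,0,0],[0,0.49,0,0,0,0],[0,0,0,0,0,0]]'
python3 -m handwheel '[[-0.8,0,0,0,0,0],[-0.8,0,0,0,0,0],[-0.8,0,0.6,0,0,0],[0,0,1,0,0,0],[0,0,1,0,0,0],[0,0,0,0,0,0],[0,0,0,0,0,0]]'
python3 p2.py 0.012 0.03
python3 - <<'E'
from h import *
o=observe();tcp=o["position"];M=R.from_rotvec(o["ee_rot"])
ims=[]
for n,(x,y,w,h) in(("top",(270,90,120,130)),("side",(160,70,150,130))):
    d=cam(n)
    im=cv2.resize(d["image"][y:y+h,x:x+w,::-1],None,fx=2.9,fy=2.9,interpolation=cv2.INTER_CUBIC); q=lambda p:tuple(np.round((p+.5-[x,y])*2.9).astype(int))
    for a in(-.105,.055,.095): cv2.circle(im,q(proj(d,tcp+M.apply([a,0,-.0099]))),2,(255,0,255),-1)
    ims.append(im)
cv2.imwrite("pics/d.png",np.hstack(ims))
E
```

```text
clock: 19.07
position: [0.5399, -0.15, 0.2439]
ee_rot: [3.003, -0.165, 0.805]
force: [0.2, 0.2, -3.1]
width: 0.282
gripper_force: 45.0
clock: 19.73
position: [0.5265, -0.2694, 0.2439]
ee_rot: [3.001, -0.171, 0.805]
force: [0.6, -0.7, -2.7]
width: 0.284
gripper_force: 45.0
clock: 20.32
position: [0.5112, -0.2634, 0.1739]
ee_rot: [3.005, -0.164, 0.803]
force: [-0.1, 0.8, -2.9]
width: 0.287
gripper_force: 45.0
goal [ 0.5366 -0.267   0.1309] turn [-0.03  0.02  0.  ] shift(goal axes) [0.03 0.04 2.5 ] F tool [-1.6 -0.8  2.4] tq [ 0.14  0.92 -0.02] pos [ 0.5112 -0.2634  0.1739] t 20.3 w 0.287 gf 44.980414509773254
```

View pics/d.png

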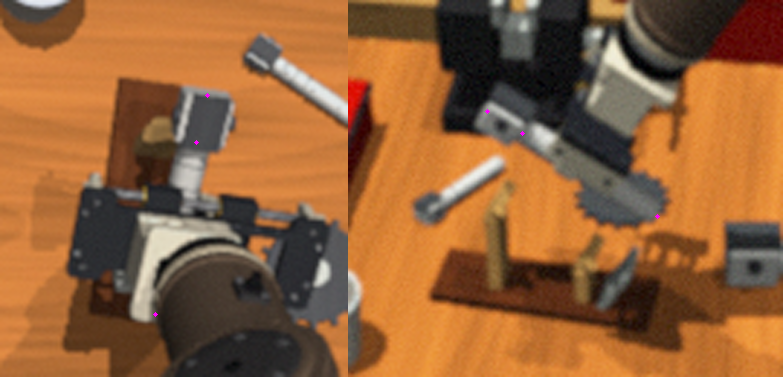

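Side crop: the post is held above the cradle at 30 degrees, head up at (500,115), and lines up with the rests in the top crop. Lowering along the tool axis.

```bash
python3 -m handwheel '[[0.03,0.04,0.8,0,0,0],[0,0,0.9,0,0,0],[0,0,0.8,0,0,0],[0,0,0.5,0,0,0],[0,0,0.3,0,0,0],[0,0,0,0,0,0],[0,0,0,0,0,0]]'
python3 p2.py 0.012 0.0
python3 -m handwheel '[[0,0,0.2,0,0,0],[0,0,0.2,0,0,0],[0,0,0,0,0,0]]'
python3 p2.py 0.012 0.0
python3 -m handwheel '[[0,0,0.15,0,0,0],[0,0,0,0,0,0],[0,0,0,0,0,0]]'
python3 p2.py 0.012 0.0
```

```text
clock: 21.0
position: [0.5443, -0.2689, 0.1183]
ee_rot: [3.003, -0.166, 0.805]
force: [0.3, 0.5, -3.2]
width: 0.289
gripper_force: 45.0
goal [ 0.5515 -0.2687  0.1049] turn [ 0. -0. -0.] shift(goal axes) [-0.02 -0.05  0.76] F tool [-1.4 -0.5  2.9] tq [0.12 0.95 0.  ] pos [ 0.5443 -0.2689  0.1183] t 21.0 w 0.289 gf 44.98050570487976
clock: 21.25
position: [0.5485, -0.2692, 0.1108]
ee_rot: [3.003, -0.165, 0.805]
force: [-0.6, 0.4, -2.7]
width: 0.282
gripper_force: 45.0
goal [ 0.5515 -0.2687  0.1049] turn [ 0. -0.  0.] shift(goal axes) [-0.02 -0.04  0.33] F tool [-1.9 -0.3  2. ] tq [0.12 0.97 0.02] pos [ 0.5485 -0.2692  0.1108] t 21.2 w 0.282 gf 44.9804413318634
clock: 21.5
position: [0.5498, -0.2693, 0.1082]
ee_rot: [3.003, -0.165, 0.804]
force: [0.1, -0.1, -2.8]
width: 0.286
gripper_force: 45.0
goal [ 0.5515 -0.2687  0.1049] turn [-0.  0. -0.] shift(goal axes) [-0.01 -0.04  0.18] F tool [-1.3  0.1  2.5] tq [ 0.17  0.95 -0.03] pos [ 0.5498 -0.2693  0.1082] t 21.5 w 0.286 gf 44.980512857437134
```

```bash
for i in 1; do python3 -m handwheel '[[0,0,0.1,0,0,0],[0,0,0,0,0,0],[0,0,0,0,0,0]]' >/dev/null; python3 p2.py 0.012 0.0; done
python3 -m handwheel '[[0,0,0.1,0,0,0],[0,0,0,0,0,0],[0,0,0,0,0,0]]' >/dev/null; python3 p2.py 0.012 0.0
```

```text
goal [ 0.5515 -0.2687  0.1049] turn [-0.  0. -0.] shift(goal axes) [-0.01 -0.04  0.08] F tool [-0.5 -0.6  2.4] tq [ 0.08  0.94 -0.01] pos [ 0.5508 -0.2694  0.1065] t 21.8 w 0.287 gf 44.98043417930603
goal [ 0.5515 -0.2687  0.1049] turn [-0. -0.  0.] shift(goal axes) [-0.02 -0.03 -0.01] F tool [-1.2 -2.   0.3] tq [0.22 0.89 0.14] pos [ 0.5518 -0.2694  0.105 ] t 22.0 w 0.285 gf 44.979949593544006
```

```bash
python3 -m handwheel '[[0,-0.1,0,0,0,0],[0,0,0,0,0,0],[0,0,0,0,0,0]]' >/dev/null; python3 p2.py 0.012 0.0
python3 -m handwheel '[[0,0,0.08,0,0,0],[0,0,0,0,0,0],[0,0,0,0,0,0]]' >/dev/null; python3 p2.py 0.012 0.0
```

```text
goal [ 0.5515 -0.2687  0.1049] turn [0. 0. 0.] shift(goal axes) [-0.01  0.06 -0.01] F tool [-1.8  0.6  2.7] tq [0.14 0.93 0.02] pos [ 0.552  -0.2675  0.1048] t 22.2 w 0.283 gf 44.97872829437256
goal [ 0.5515 -0.2687  0.1049] turn [ 0. -0.  0.] shift(goal axes) [-0.02  0.05 -0.09] F tool [-2.  -0.3 -0.1] tq [0.1  0.91 0.15] pos [ 0.5528 -0.2677  0.1036] t 22.5 w 0.284 gf 44.97921824455261
```

```bash
python3 -m handwheel '[[0,-0.05,0.05,0,0,0],[0,0,0,0,0,0],[0,0,0,0,0,0]]' >/dev/null; python3 p2.py 0.012 0.0
python3 -m handwheel '[[0,0,0.05,0,0,0],[0,0,0,0,0,0],[0,0,0,0,0,0]]' >/dev/null; python3 p2.py 0.012 0.0
```

```text
goal [ 0.5515 -0.2687  0.1049] turn [ 0.02 -0.01 -0.  ] shift(goal axes) [-0.02  0.07 -0.11] F tool [ -2.1   0.4 -10.8] tq [-0.04  1.25  0.19] pos [ 0.5531 -0.2675  0.1033] t 22.8 w 0.283 gf 45.001811385154724
goal [ 0.5515 -0.2687  0.1049] turn [ 0.02 -0.02 -0.  ] shift(goal axes) [-0.02  0.06 -0.12] F tool [ -4.   -0.8 -27.9] tq [0.27 1.59 0.34] pos [ 0.5532 -0.2676  0.1031] t 23.0 w 0.288 gf 45.01738250255585
```

Seated in both notches (z force rising steeply). I'll ease off a little and slide down to the stop.

```bash
python3 -m handwheel '[[0,0,-0.07,0,0,0],[-0.2,0,0,0,0,0],[-0.15,0,0,0,0,0],[0,0,0,0,0,0],[0,0,0,0,0,0]]' >/dev/null; python3 p2.py 0 0.0
python3 -m handwheel '[[-0.1,0,0,0,0,0],[0,0,0,0,0,0],[0,0,0,0,0,0]]' >/dev/null; python3 p2.py 0 0.0
```

```text
goal [ 0.5412 -0.2675  0.0989] turn [ 0.02 -0.02 -0.  ] shift(goal axes) [-0.32  0.07 -0.1 ] F tool [ 1.6  1.2 -7.4] tq [-0.23  0.45  0.11] pos [ 0.5478 -0.2669  0.1003] t 23.4 w 0.288 gf 44.996806383132935
goal [ 0.5412 -0.2675  0.0989] turn [ 0.02 -0.04  0.01] shift(goal axes) [-0.26  0.07 -0.1 ] F tool [ 3.6  1.6 -5.3] tq [-0.32  0.04  0.1 ] pos [ 0.5468 -0.2668  0.0997] t 23.7 w 0.286 gf 44.99959588050842
```

```bash
python3 -m handwheel '[[-0.1,0,0,0,0,0],[0,0,0,0,0,0],[0,0,0,0,0,0]]' >/dev/null; python3 p2.py 0 0.0
python3 -m handwheel '[[-0.1,0,0,0,0,0],[0,0,0,0,0,0],[0,0,0,0,0,0]]' >/dev/null; python3 p2.py 0 0.0
```

```text
goal [ 0.5412 -0.2675  0.0989] turn [ 0.02 -0.04  0.01] shift(goal axes) [-0.16  0.06 -0.1 ] F tool [ 3.4  1.5 -4.4] tq [-0.36 -0.03  0.08] pos [ 0.5452 -0.2667  0.0988] t 23.9 w 0.285 gf 45.004042983055115
goal [ 0.5412 -0.2675  0.0989] turn [ 0.02 -0.04  0.01] shift(goal axes) [-0.06  0.06 -0.1 ] F tool [ 3.2  1.  -4. ] tq [-0.41 -0.17  0.07] pos [ 0.5434 -0.2665  0.0977] t 24.2 w 0.282 gf 45.00864386558533
```

Still sliding at a constant friction force, so no stop yet.

```bash
python3 -m handwheel '[[-0.1,0,0,0,0,0],[0,0,0,0,0,0],[0,0,0,0,0,0]]' >/dev/null; python3 p2.py 0 0.0
python3 -m handwheel '[[-0.1,0,0,0,0,0],[0,0,0,0,0,0],[0,0,0,0,0,0]]' >/dev/null; python3 p2.py 0 0.0
python3 -m handwheel '[[-0.1,0,0,0,0,0],[0,0,0,0,0,0],[0,0,0,0,0,0]]' >/dev/null; python3 p2.py 0 0.0
```

```text
goal [ 0.5412 -0.2675  0.0989] turn [ 0.02 -0.06  0.01] shift(goal axes) [-0.04  0.06 -0.1 ] F tool [ 8.1  1.8 -1.9] tq [-0.51 -0.95  0.09] pos [ 0.543  -0.2665  0.0975] t 24.4 w 0.281 gf 45.003724694252014
goal [ 0.5412 -0.2675  0.0989] turn [ 0.03 -0.1   0.02] shift(goal axes) [-0.04  0.06 -0.1 ] F tool [12.3  1.3  0.4] tq [-0.6  -1.91 -0.  ] pos [ 0.5429 -0.2665  0.0976] t 24.7 w 0.286 gf 44.993358850479126
goal [ 0.5412 -0.2675  0.0989] turn [ 0.02 -0.13  0.03] shift(goal axes) [-0.03  0.06 -0.09] F tool [16.4  1.4  0.4] tq [-0.62 -2.87  0.03] pos [ 0.5428 -0.2664  0.0977] t 24.9 w 0.287 gf 44.98962700366974
```

Against the stop, where predicted. I'll relax the push, check it's seated and release slowly.

```bash
python3 -m handwheel '[[0.2,0,0.04,0,0,0],[0,0,0,0,0,0],[0,0,0,0,0,0]]' >/dev/null; python3 p2.py 0 0.0
python3 -m handwheel '[[0,0,0,0,0,0],[0,0,0,0,0,0]]' - 8; python3 p2.py 0 0
python3 -m handwheel '[[0,0,0,0,0,0],[0,0,0,0,0,0],[0,0,0,0,0,0],[0,0,0,0,0,0]]' 0.6 ; python3 p2.py 0 0
```

```text
goal [ 0.5412 -0.2675  0.0989] turn [ 0.03 -0.07  0.01] shift(goal axes) [-0.04  0.06 -0.11] F tool [  6.4   1.6 -15. ] tq [-0.22 -0.66  0.13] pos [ 0.5431 -0.2665  0.0974] t 25.2 w 0.283 gf 45.00980615615845
clock: 25.33
position: [0.5429, -0.2665, 0.097]
ee_rot: [2.999, -0.166, 0.81]
force: [1.0, -0.5, 12.4]
width: 0.293
gripper_force: 8.0
goal [ 0.5412 -0.2675  0.0989] turn [ 0.03 -0.06  0.  ] shift(goal axes) [-0.02  0.06 -0.12] F tool [  7.1   0.4 -10.2] tq [-0.24 -0.7  -0.14] pos [ 0.5429 -0.2665  0.097 ] t 25.3 w 0.293 gf 7.99696683883667
clock: 25.67
position: [0.5404, -0.2651, 0.0944]
ee_rot: [3.004, -0.165, 0.804]
force: [0.8, 0.0, -0.3]
width: 0.535
gripper_force: 0.0
goal [ 0.5412 -0.2675  0.0989] turn [-0.01  0.01 -0.  ] shift(goal axes) [ 0.16  0.12 -0.17] F tool [ 0.5 -0.1  0.7] tq [0.07 0.57 0.03] pos [ 0.5404 -0.2651  0.0944] t 25.7 w 0.535 gf 0.0
```

Released. Opening fully, then retreating straight back along the tool axis to look.

```bash
python3 -m handwheel '[[0,0.1,0,0,0,0],[0,0,0,0,0,0],[0,0,0,0,0,0],[0,0,0,0,0,0],[0,0,0,0,0,0]]' 1
python3 -m handwheel '[[0,0,-0.5,0,0,0],[0,0,-0.8,0,0,0],[0,0,-1,0,0,0],[0,0,-1,0,0,0],[0,0,-1,0,0,0],[0,0,-1,0,0,0],[0,0,-1,0,0,0],[0,0,-1,0,0,0]]'
python3 -m handwheel '[[0,-1,-1,0,0,0],[0,-1,-1,0,0,0],[0,-1,0,0,0,0],[0,-1,0,0,0,0],[0,-1,0,0,0,0],[0,-1,0,0,0,0],[0,-1,0,0,0,0],[0,-1,0,0,0,0]]'
python3 - <<'E'
from h import *
cx,cy,yaw=0.532,-0.2665,np.radians(-6.3)
ims=[]
for n,(x,y,w,h) in(("top",(260,90,130,130)),("side",(160,90,140,130))):
    d=cam(n)
    im=cv2.resize(d["image"][y:y+h,x:x+w,::-1],None,fx=2.9,fy=2.9,interpolation=cv2.INTER_CUBIC)
    for p in((-.0866,0,.055),(.0866,0,.155)):
        p=proj(d,np.array([cx,cy,0])+R.from_euler("z",yaw).apply(p)); cv2.circle(im,tuple(np.round((p+.5-[x,y])*2.9).astype(int)),2,(255,0,255),-1)
    ims.append(im)
cv2.imwrite("pics/e.png",np.hstack(ims)); print(observe()["clock"])
E
```

```text
clock: 26.08
position: [0.5404, -0.2673, 0.0947]
ee_rot: [3.003, -0.165, 0.804]
force: [0.1, -0.3, 1.0]
width: 0.899
gripper_force: 0.0
clock: 26.75
position: [0.4671, -0.2591, 0.2218]
ee_rot: [3.003, -0.165, 0.804]
force: [-0.2, 0.4, -0.3]
width: 1.0
gripper_force: 0.0
clock: 27.42
position: [0.4654, -0.097, 0.256]
ee_rot: [3.003, -0.165, 0.805]
force: [-0.0, 0.1, 0.4]
width: 1.003
gripper_force: 0.0
27.5167
```

View pics/e.png

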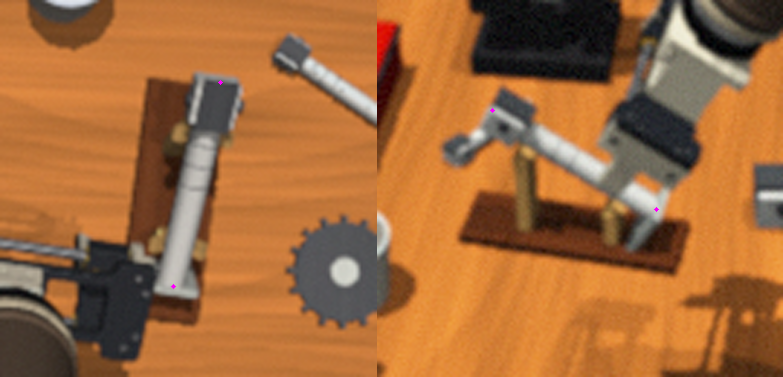

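The post lies in both notches: head at the high end (500,110 in the side crop), foot against the stop (657,210). The gripper is clear of it.

```bash
python3 -m handwheel '[[0,0,0,0,0,0],[0,0,0,0,0,0],[0,0,0,0,0,0]]'; python3 -c "from cell import sign_off; print(sign_off())"
```

```text
clock: 27.77
position: [0.4654, -0.099, 0.2557]
ee_rot: [3.003, -0.168, 0.804]
force: [0.1, -0.1, 0.1]
width: 0.997
gripper_force: 0.0
the job is handed in; nothing more can be done
None
```

I handed the job in at about 28 s of the 56 s; sign-off gave no verdict, but pictures show the jar upright in the empty cell (taken just after its release) and the seatpost released in both notches, plain end at the stop and clamp head high.

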